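# Lock the aroma-sample canisters at the press bar and crate them

## Task

Make the aroma-sample canisters on the table ready to go: press both orange clips of each one flush by holding it by the knob and pushing it against the steel press bar, one side and then, turned, the other (do not push the clips with the fingers). Stand every canister upright in a cell of its own in the wooden crate, and when all are in, swing the crate's hold-down frame right down over them. Do not knock over the candle.

Things in the scene. Friction and masses are not known exactly. Their poses are not given: they have to be found in the camera images.
- can_0: Loose clip-lock canister, green body 48 x 48 x 80 mm on a weighted foot 52 x 52 x 12 mm (part of the 80), 0.27 kg, may be absent. On top a square wooden knob 26 x 26 mm, 28 mm tall (108 mm in all), sides parallel to the body's: grip it there, from above. Two orange clips on the adjacent +x and +y sides. Origin: centre of the underside; z up, x and y square to the sides.
- can_0_a (a joint): Angle (rad) of the orange clip on the +x side of can_0: a leaf 26 wide, 40 long, 4 mm thick, hinged at its upper edge 76 mm above the underside, 27 mm from the axis. 0 = shut, flat on the side (outer face 29 mm from the axis); at the start its lower end stands out by 0.4 to 0.65 (limit 0.8). Stiff, stays where left; pushing 18 mm below the hinge takes 3 to 4 N.
- can_0_b (a joint): Angle (rad) of the orange clip on the +y side of can_0: a leaf 26 wide, 40 long, 4 mm thick, hinged at its upper edge 76 mm above the underside, 27 mm from the axis. 0 = shut, flat on the side (outer face 29 mm from the axis); at the start its lower end stands out by 0.4 to 0.65 (limit 0.8). Stiff, stays where left; pushing 18 mm below the hinge takes 3 to 4 N.
- can_1: Loose clip-lock canister, blue body 48 x 48 x 80 mm on a weighted foot 52 x 52 x 12 mm (part of the 80), 0.27 kg, may be absent. On top a square wooden knob 26 x 26 mm, 28 mm tall (108 mm in all), sides parallel to the body's: grip it there, from above. Two orange clips on the adjacent +x and +y sides. Origin: centre of the underside; z up, x and y square to the sides.
- can_1_a (a joint): Angle (rad) of the orange clip on the +x side of can_1: a leaf 26 wide, 40 long, 4 mm thick, hinged at its upper edge 76 mm above the underside, 27 mm from the axis. 0 = shut, flat on the side (outer face 29 mm from the axis); at the start its lower end stands out by 0.4 to 0.65 (limit 0.8). Stiff, stays where left; pushing 18 mm below the hinge takes 3 to 4 N.
- can_1_b (a joint): Angle (rad) of the orange clip on the +y side of can_1: a leaf 26 wide, 40 long, 4 mm thick, hinged at its upper edge 76 mm above the underside, 27 mm from the axis. 0 = shut, flat on the side (outer face 29 mm from the axis); at the start its lower end stands out by 0.4 to 0.65 (limit 0.8). Stiff, stays where left; pushing 18 mm below the hinge takes 3 to 4 N.
- can_2: Loose clip-lock canister, white body 48 x 48 x 80 mm on a weighted foot 52 x 52 x 12 mm (part of the 80), 0.27 kg, may be absent. On top a square wooden knob 26 x 26 mm, 28 mm tall (108 mm in all), sides parallel to the body's: grip it there, from above. Two orange clips on the adjacent +x and +y sides. Origin: centre of the underside; z up, x and y square to the sides.
- can_2_a (a joint): Angle (rad) of the orange clip on the +x side of can_2: a leaf 26 wide, 40 long, 4 mm thick, hinged at its upper edge 76 mm above the underside, 27 mm from the axis. 0 = shut, flat on the side (outer face 29 mm from the axis); at the start its lower end stands out by 0.4 to 0.65 (limit 0.8). Stiff, stays where left; pushing 18 mm below the hinge takes 3 to 4 N.
- can_2_b (a joint): Angle (rad) of the orange clip on the +y side of can_2: a leaf 26 wide, 40 long, 4 mm thick, hinged at its upper edge 76 mm above the underside, 27 mm from the axis. 0 = shut, flat on the side (outer face 29 mm from the axis); at the start its lower end stands out by 0.4 to 0.65 (limit 0.8). Stiff, stays where left; pushing 18 mm below the hinge takes 3 to 4 N.
- press_bar: Fixed press bar: level round steel bar 12 mm thick, 180 mm long along its y, axis 68 mm above the table, on two grey posts (y = +-80 mm, 80 mm tall). Base plate 8 mm thick, from 8 mm in front of the bar's axis to 52 mm behind. Origin: on the table under the bar's middle; x points away from the robot: press canisters on it in +x. The middle 120 mm are free from the front.
- press_bar_mid (a point): Middle of the press bar's axis, 68 mm above the table.
- crate: Wooden crate, fixed, 154 x 154 mm, 36 mm tall, floor 6 mm thick, 2 x 2 square cells of 62 mm, walls 10 mm. Origin: centre of its underside; z up, x and y square to its walls. Beyond its -y side two posts (x = +-50, y = -105 mm, 128 mm tall) carry the hinge of the hold-down frame.
- cell_0 (a point): Centre of the floor of one crate cell, 6 mm above the table; axes as the crate's.
- cell_1 (a point): Centre of the floor of one crate cell, 6 mm above the table; axes as the crate's.
- cell_2 (a point): Centre of the floor of one crate cell, 6 mm above the table; axes as the crate's.
- cell_3 (a point): Centre of the floor of one crate cell, 6 mm above the table; axes as the crate's.
- hold_down (a joint): Angle (rad) of the steel hold-down frame (two rails 72 mm apart, cross bar 170 mm from the hinge). 0 = down, level, 122 mm above the table, just over the canisters' knobs; 1.57 = upright; starts leaning back at 1.75 to 2.05, its top up to 340 mm high: keep clear. Stiff (0.3 Nm), stays where left. Turns about the crate's x axis: closing, its grip swings from the -y side over the top to the +y side.
- hold_down_grip (a point): Centre of the red grip at the frame's free end, a disc 24 mm in diameter and 24 mm thick whose axis lies along the crate's x: pinch its flat ends along the crate's x from above. It is 200 mm from the hinge axis, 30 mm beyond the cross bar.
- hold_down_hinge (a point): Middle of the hold-down frame's hinge axis, 105 mm to the -y side of the crate's centre and 122 mm above the table. Axes as the crate's.
- candle: White pillar candle, 65 mm thick, 94 mm tall, standing loose. Bystander. Origin: centre of the underside.

How it is judged:
On the way, in this order (a step that is already met when the one before it is completed fails the run):
1. a canister is pressed against the press bar ((contact force between press_bar and can_0 above 1 N or contact force between press_bar and can_1 above 1 N or contact force between press_bar and can_2 above 1 N)), for 0.05 s.
2. all canisters stand in the crate, each in its own cell, with both clips shut, and the hold-down frame is still up ((horizontal distance between can_0 and cell_0 below 0.015 m or horizontal distance between can_0 and cell_1 below 0.015 m or horizontal distance between can_0 and cell_2 below 0.015 m or horizontal distance between can_0 and cell_3 below 0.015 m) and height (world z) of each of can_0, can_1, can_2 below 0.012 m and angle between each of can_0, can_1, can_2's own z axis and vertical below 0.12 rad and linear speed of each of can_0, can_1, can_2 below 0.03 m/s and value of joint each of can_0_a, can_0_b, can_1_a, can_1_b, can_2_a, can_2_b below 0.1 rad and (horizontal distance between can_1 and cell_0 below 0.015 m or horizontal distance between can_1 and cell_1 below 0.015 m or horizontal distance between can_1 and cell_2 below 0.015 m or horizontal distance between can_1 and cell_3 below 0.015 m) and (horizontal distance between can_2 and cell_0 below 0.015 m or horizontal distance between can_2 and cell_1 below 0.015 m or horizontal distance between can_2 and cell_2 below 0.015 m or horizontal distance between can_2 and cell_3 below 0.015 m) and value of joint hold_down above 1 rad), for 0.2 s.
3. the hold-down frame is swung down (value of joint hold_down below 0.12 rad), for 0.2 s.
At the end, for the whole second after the job is handed in: Every canister stands upright (within 0.12 rad) on the floor of a crate cell of its own, within 15 mm of the cell's centre and at rest, both its clips shut to below 0.1 rad, and the hold-down frame is down to below 0.12 rad ((horizontal distance between can_0 and cell_0 below 0.015 m or horizontal distance between can_0 and cell_1 below 0.015 m or horizontal distance between can_0 and cell_2 below 0.015 m or horizontal distance between can_0 and cell_3 below 0.015 m) and height (world z) of each of can_0, can_1, can_2 below 0.012 m and angle between each of can_0, can_1, can_2's own z axis and vertical below 0.12 rad and linear speed of each of can_0, can_1, can_2 below 0.03 m/s and value of joint each of can_0_a, can_0_b, can_1_a, can_1_b, can_2_a, can_2_b below 0.1 rad and (horizontal distance between can_1 and cell_0 below 0.015 m or horizontal distance between can_1 and cell_1 below 0.015 m or horizontal distance between can_1 and cell_2 below 0.015 m or horizontal distance between can_1 and cell_3 below 0.015 m) and (horizontal distance between can_2 and cell_0 below 0.015 m or horizontal distance between can_2 and cell_1 below 0.015 m or horizontal distance between can_2 and cell_2 below 0.015 m or horizontal distance between can_2 and cell_3 below 0.015 m) and value of joint hold_down below 0.12 rad); the robot touches nothing.
It fails at once if the candle is knocked over (angle between candle's own z axis and vertical above 0.5 rad).
It fails at once if a clip is pushed by the fingers instead of the press bar (over 3 N) (contact force between the fingers and can_0_a above 3 N or contact force between the fingers and can_0_b above 3 N or contact force between the fingers and can_1_a above 3 N or contact force between the fingers and can_1_b above 3 N or contact force between the fingers and can_2_a above 3 N or contact force between the fingers and can_2_b above 3 N).
Of can_0, can_1, can_2 only 2 to 3 are there at a start; the rules pass over those that are not, and their reading is None.
At some moment in a run one of can_0, can_1, can_2 may be knocked a few centimetres aside while the robot is not near it.
It also fails if it takes over 210 s, if anything falls off the work surface, if the arm or the gripper's body presses on something with over 40 N, if the wrist force passes 120 N, or if a joint passes its speed limit or range.

## Robot

A 6-joint arm with a two-finger parallel gripper is mounted at the origin on a cart in front of the work surface, level with it; the furniture and walls round the work are solid. World frame = base frame: x ahead of the robot, y to its left, z up, the work surface at z = 0. Lengths are in m, angles in rad, forces in N, time in s.
With the tool pointing down it reaches from about 0.325 to 1 m from the base axis. Payload 5.1 kg.
Tool frame: the origin (TCP) lies between the finger pads; the fingertips stand 19 mm ahead of it and the grasp point (between the pads) is the TCP; z points along the fingers, y is the line along which they close (so a half turn about z gives the same grasp; the last joint's range is limited). The gripper opens to 85 mm and grips with 20 to 120 N. Pads are 22 mm wide; open, the fingers measure 114 mm over their backs; the gripper's body (76 mm by 85 mm) begins 54 mm behind the grasp point. The pads swing forward as they close: fully open they stand 13 mm farther back than shut.
Start: joints at [1.139, 0.124, 1.65, -0, 1.367, -0.083], TCP at [0.222, 0.611, 0.25] pointing down, gripper open.
Joint ranges: [-2.61, 2.61], [-1.02, 2.33], [0.03, 2.71], [-1.35, 4.49], [0.32, 2.68], [-2.91, 2.91]. Speed limits (rad/s): [2.57, 2.57, 3.14, 3.14, 3.14, 3.14].

## Interface

Orientations are given as a rotation vector (axis times angle).
In Python, from cell import manip, eyes gives the robot as it stands.
- The arm moves only by the tool apply_moves, never from a script. Its argument "plan" is a list that holds one entry, the list of rows, each a list of 5 numbers: the finger opening in mm, from 0 to 85.4, then the shift along the tool's x, y, z each as a share of 0.06 m, from -1 to 1, then the turn about the tool's z as a share of 5 degrees, from -1 to 1. In form: [[[jaw, x, y, z, yaw], ...]]. A call has 1 to 20 rows; each row shifts and turns the commanded pose from where the row before left it, along the tool's axes as they then stand; what a row does not reach is not made up. A row lasts 1/8 s, in which the tool goes at most 62.5 mm and 10.7 degrees, less where a joint would pass 70% of its speed; a pose out of reach is approached as far as the arm can. A call with a number of a shift or a turn outside -1 to 1 is refused whole. A call with a gripper value outside its range is refused whole. The fingers move at their own pace and stop on an object; the grip force is fixed at half the most. Time passes only in rows, so rows that do not move let the fingers close. It gives the time, the measured TCP pose, the force, the opening and the grip force at its end, in the units of the state.
- manip.read_state(): the state, without advancing time (a new reading comes with each control period).
- eyes.read_camera(name): name is "scene" or "side" or "wrist"; returns (picture, depth): 420x560x3 uint8, red, green, blue; 420x560 float32, m along the optical axis (not along the pixel's ray), 0 where there is no reading.
- eyes.camera_model(name): a dict with "fovy" (degrees; the focal length in pixels is half the picture's height over the tangent of half this angle, whatever the lens; pixels are square), "cx", "cy" (the principal point, pixels), "R" (3x3) and "t" (3): a world point X has camera coordinates R X + t. Camera axes: x right, y down, z forward; pixel columns grow to the right and rows downward; lengths in m; the calibration is good to about 2 mm. A picture is of the moment at which its call begins: read the wrist's pose just before it. camera_model takes no time and is no camera call; for the wrist camera it gives the pose at the moment of the call.
- manip.close_job(): hands the job in; it is judged then, once.
The state is a dict: "t": time; "q": joint angles; "joint_velocities": joint speeds; "joint_efforts": joint torques, N m; "ee_pos": TCP position; "tool_rot": TCP orientation; "ft_force": force on the tool from outside, world axes, zero at the start; "torque": the same for the moment, N m; "width": finger opening in m; "gripper_force": force on a finger pad.
Only numpy, scipy, OpenCV 4.12 (cv2) and the standard library are available. Lean on these libraries where they do the work, as an engineer would, in place of code of your own. Each camera call takes 0.05 s, during which the arm holds its last target. There are 200 camera calls.

## Working session

There is one attempt and no reset: what is moved stays moved. The work goes in short steps, Python scripts to look and compute and a tool call to move; the robot and the scene stay as the last step left them, time stands still between calls to the robot, and variables do not carry over. Pictures are saved under pics/ and viewed, at most 14 in all, crops included, and the job is handed in when it is done.

Besides the shell and the picture viewer there is one more tool, called after "Emit:" as name(argument=value, ...), one argument or row to a line, values as JSON. apply_moves: Moves the arm, as the interface text tells. Shift numbers are shares of 0.06 m and turn numbers shares of 5 degrees, none past 1 either way. Its arguments: {"type":"object","properties":{"plan":{"type":"array"}},"required":["plan"]}

```bash
ls; mkdir -p pics; python3 - <<'E'
from cell import manip, eyes
import cv2,numpy as np
for n in ("scene","side"):
    p,d=eyes.read_camera(n); cv2.imwrite(f"pics/{n}0.png",p[:,:,::-1]); np.save(f"pics/{n}0.npy",d)
    m=eyes.camera_model(n); print(n,m)
s=manip.read_state(); print(s)
E
```

```text
pics
scene {'fovy': 44.639109893225054, 'cx': 270.53009672148335, 'cy': 206.8692827529123, 'R': array([[ 0.86511499, -0.50107375, -0.02238638],
       [-0.23133327, -0.35900469, -0.90421267],
       [ 0.44504042,  0.78742665, -0.42649537]]), 't': array([-0.50429456,  0.20675265,  1.16220142])}
side {'fovy': 49.232170524651295, 'cx': 276.88652148110884, 'cy': 211.39744627532312, 'R': array([[ 0.99968124,  0.01074312, -0.02284736],
       [-0.0153055 , -0.46181938, -0.88684193],
       [-0.0200788 ,  0.88690893, -0.46150774]]), 't': array([-0.55899743,  0.08908999,  1.25468913])}
{'t': 0.1, 'q': array([ 1.13938854e+00,  1.24413888e-01,  1.65152777e+00, -8.67120387e-06,
        1.36751098e+00, -8.25934407e-02]), 'joint_velocities': array([ 2.48401496e-04, -1.91198768e-03, -1.60526541e-03, -1.59992696e-03,
        1.04871220e-03, -4.51559803e-05]), 'joint_efforts': array([ 1.91651848e-04, -4.24932575e+01, -3.66649997e+01, -8.99679094e-05,
        3.98895601e-03, -1.12636241e-05]), 'ee_pos': array([0.22196869, 0.61037732, 0.24919846]), 'tool_rot': array([-5.45059226e-01, -3.09347509e+00,  2.82866374e-03]), 'ft_force': array([ 0.59840604,  0.20350199, -0.83761217]), 'torque': array([-0.00678035, -0.04726843, -0.03632071]), 'gripper_force': 0.0, 'width': 0.08550783807129388}
```

View pics/scene0.png

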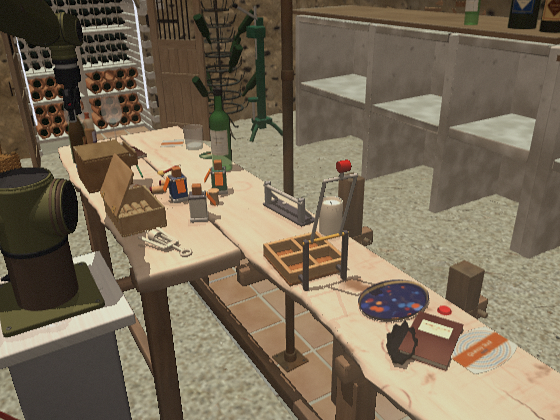

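View pics/side0.png

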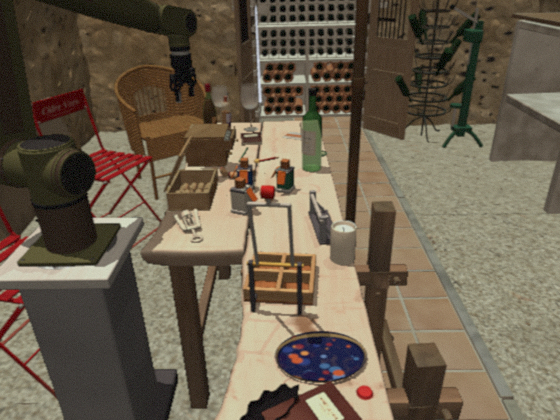

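The scene view shows blue (177,183), green (217,175) and white (198,203) canisters. The press bar is at (287,205), the candle at (330,215), the crate at (305,257) and the red grip at (344,165). Next I get coarse positions from depth.

```bash
cat > h.py <<'E'
from cell import manip, eyes
import cv2,numpy as np
from scipy.spatial.transform import Rotation as Ro
def cloud(d,m):
    f=d.shape[0]/2/np.tan(np.radians(m["fovy"])/2)
    v,u=np.mgrid[:d.shape[0],:d.shape[1]]
    c=np.stack([(u-m["cx"])/f*d,(v-m["cy"])/f*d,d],-1)
    X=(c-m["t"])@m["R"]; X[d<=0]=np.nan
    return X
def look(n,name=None):
    m=eyes.camera_model(n); p,d=eyes.read_camera(n)
    if name: cv2.imwrite(f"pics/{name}.png",p[:,:,::-1])
    return p,cloud(d,m),m
def st():
    s=manip.read_state(); R=Ro.from_rotvec(s["tool_rot"]).as_matrix()
    return s,R
def hsv(p): return cv2.cvtColor(p,cv2.COLOR_RGB2HSV)
E
python3 - <<'E'
from h import *
np.set_printoptions(precision=3,suppress=True)
p=cv2.imread("pics/scene0.png")[:,:,::-1];X=cloud(np.load("pics/scene0.npy"),eyes.camera_model("scene"))
for n,(u,v) in dict(blueknob=(178,170),greenknob=(218,164),whiteknob=(197,187),barL=(266,183),barR=(307,213),candle=(330,202),crate=(305,250),grip=(344,165),post1=(305,275),post2=(346,255)).items():
    w=X[v-3:v+4,u-3:u+4].reshape(-1,3);print(n,X[v,u],np.nanmax(w[:,2]))
# hot zone extents
s,R=st();print(R)
E
```

```text
blueknob [0.452 0.342 0.104] 0.11161542899939518
greenknob [0.581 0.326 0.102] 0.1128407091103989
whiteknob [0.446 0.176 0.107] 0.1132380143355242
barL [0.656 0.15  0.08 ] 0.0859568791300645
barR [ 0.7   -0.006  0.032] 0.04560642725594643
candle [ 0.732 -0.07   0.084] 0.0992673188464763
crate [ 0.507 -0.286  0.109] 0.11607195411082492
grip [ 0.551 -0.354  0.318] 0.32638758449613836
post1 [ 0.506 -0.288  0.045] 0.05246176875218821
post2 [ 0.61 -0.3   0.07] 0.07858238036377234
[[-0.94   0.342 -0.001]
 [ 0.342  0.94  -0.002]
 [ 0.    -0.002 -1.   ]]
```

```bash
python3 - <<'E'
from h import *
# top-down map from both cams
S=1.5e-3
x0,y0,x1,y1=0.3,-0.35,0.9,0.75
H=np.full((int((y1-y0)/S),int((x1-x0)/S)),-9.);C=np.zeros(H.shape+(3,),np.uint8)
for n in("scene","side"):
    p=cv2.imread(f"pics/{n}0.png");X=cloud(np.load(f"pics/{n}0.npy"),eyes.camera_model(n))
    P=X.reshape(-1,3);c=p.reshape(-1,3)
    k=np.isfinite(P[:,0])&(P[:,2]>-.02)&(P[:,2]<.36)&(P[:,0]>x0)&(P[:,0]<x1)&(P[:,1]>y0)&(P[:,1]<y1)
    P=P[k];c=c[k]
    j=((P[:,0]-x0)/S).astype(int);i=((y1-P[:,1])/S).astype(int)
    for a in np.argsort(P[:,2]):
        ii=slice(max(i[a]-1,0),i[a]+1);jj=slice(max(j[a]-1,0),j[a]+1)
        C[ii,jj]=c[a]
for k in range(0,int((x1-x0)*10)+1): cv2.putText(C,f"{x0+.1*k:.1f}",(int(k*.1/S),10),0,.35,(0,255,255));cv2.line(C,(int(k*.1/S),0),(int(k*.1/S),C.shape[0]),(0,255,255),1)
for k in range(0,12): cv2.line(C,(0,int(k*.1/S)),(C.shape[1],int(k*.1/S)),(255,255,0),1);cv2.putText(C,f"{y1-.1*k:.2f}",(0,int(k*.1/S)+12),0,.35,(0,255,0))
cv2.imwrite("pics/top.png",cv2.resize(C,None,fx=.8,fy=.8))
E
```

```text
(no output)
```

View pics/top.png

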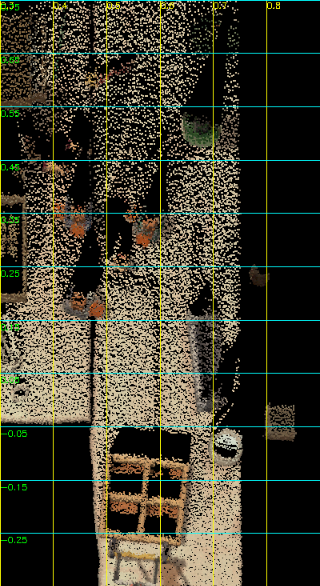

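The top map shows the crate near (0.56,-0.18), the bar near (0.68,0.07) and the candle near (0.72,-0.07). I move the wrist camera over the canisters.

Emit:
apply_moves(
  plan=[
    [[85, -0.75, -0.46, -0.25, 0], [85, -0.75, -0.46, -0.25, 0], [85, -0.75, -0.46, -0.25, 0], [85, -0.75, -0.46, -0.25, 0], [85, -0.75, -0.46, -0.25, 0], [85, -0.75, -0.46, -0.25, 0], [85, -0.75, -0.46, -0.25, 0], [85, -0.75, -0.46, -0.25, 0], [85, 0, 0, 0, 0], [85, 0, 0, 0, 0]],
  ],
)

```text
t: 1.35
ee_pos: [0.4847, 0.2804, 0.3696]
tool_rot: [-0.545, -3.093, 0.0]
ft_force: [-0.1, 1.2, -0.5]
width: 0.0846
gripper_force: 0.0
```

```bash
cat >> h.py <<'E'
def topmap(X,p,x0,x1,y0,y1,S=1e-3):
    pass
E
python3 - <<'E'
from h import *
np.set_printoptions(precision=3,suppress=True)
p,X,m=look("wrist","w1"); np.save("pics/w1.npy",X)
print(m["fovy"],"campos",-m["R"].T@m["t"]);s,R=st();print(s["t"],s["ee_pos"],R)
z=X[:,:,2]
for n,pred in dict(knob=(z>.098)&(z<.116)).items():
    k,l,stt,c=cv2.connectedComponentsWithStats(pred.astype(np.uint8))
    for i in range(1,k):
        if stt[i,4]>80:
            P=X[l==i]; r=cv2.minAreaRect(P[:,:2].astype(np.float32)*1000); print(n,stt[i],P.mean(0),P[:,2].max(),r)
E
```

```text
67.18105313691693 campos [0.421 0.302 0.494]
1.4 [0.484 0.281 0.369] [[-0.94   0.341 -0.002]
 [ 0.341  0.94  -0.   ]
 [ 0.001 -0.001 -1.   ]]
knob [489   0  36  14 229] [0.383 0.571 0.107] 0.11145747022398499 ((386.1225891113281, 580.1340942382812), (38.23789596557617, 12.288454055786133), 70.90093231201172)
knob [312 122  26  26 496] [0.447 0.351 0.108] 0.11087124934086796 ((447.4638366699219, 351.2073059082031), (25.94249153137207, 26.010223388671875), 86.86324310302734)
knob [188 170  23  23 483] [0.447 0.188 0.108] 0.11097589180730637 ((447.7293701171875, 186.89198303222656), (26.417072296142578, 26.29436683654785), 65.14923858642578)
knob [333 228  22  22 423] [0.58  0.334 0.107] 0.11063723713879477 ((582.2615966796875, 333.8780822753906), (26.3337345123291, 26.635284423828125), 65.7469253540039)
knob [468 232  50  51 519] [0.657 0.5   0.107] 0.11599243145995379 ((664.1766357421875, 504.58544921875), (34.26112365722656, 72.4230728149414), 42.198177337646484)
```

View pics/w1.png

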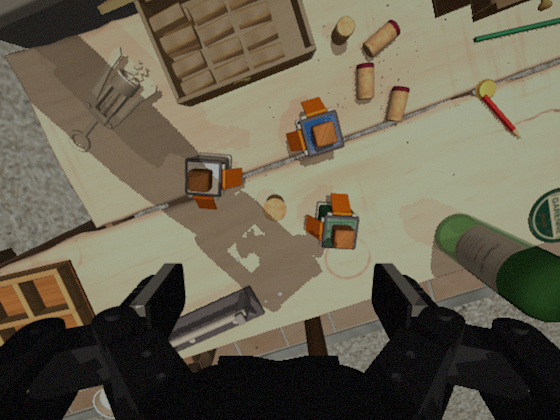

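The wrist view shows white (205,178), blue (322,133) and green (340,230). Each knob rectangle measures 26 x 26 mm at z 0.11, which matches. Next I look at the bar and crate, and work out the clip directions.

Emit:
apply_moves(
  plan=[
    [[85, -0.65, -0.68, 0, 0], [85, -0.65, -0.68, 0, 0], [85, -0.65, -0.68, 0, 0], [85, -0.65, -0.68, 0, 0], [85, -0.65, -0.68, 0, 0], [85, -0.65, -0.68, 0, 0], [85, 0, 0, 0, 0], [85, 0, 0, 0, 0]],
  ],
)

```text
t: 2.4
ee_pos: [0.621, -0.0283, 0.3695]
tool_rot: [-0.543, -3.093, -0.001]
ft_force: [-0.7, 0.7, 0.2]
width: 0.0848
gripper_force: 0.0
```

```bash
python3 - <<'E'
from h import *
np.set_printoptions(precision=3,suppress=True)
X=np.load("pics/w1.npy");p=cv2.imread("pics/w1.png")[:,:,::-1];h=hsv(p)
org=(h[:,:,0]<14)&(h[:,:,1]>190)&(h[:,:,2]>110)&(X[:,:,2]>.03)&(X[:,:,2]<.085)
for n,c in dict(blue=(.4475,.3512),white=(.4477,.1869),green=(.5823,.3339)).items():
    D=X[org][:,:2]-c; D=D[np.hypot(*D.T)<.065]; a=np.degrees(np.arctan2(D[:,1],D[:,0]))
    hh,e=np.histogram(a,bins=36,range=(-180,180)); print(n,[(int(b),int(q)) for b,q in zip(e,hh) if q>5])
p,X,m=look("wrist","w2"); np.save("pics/w2.npy",X);print(manip.read_state()["ee_pos"],-m["R"].T@m["t"])
E
```

```text
blue [(-180, 54), (-170, 34), (-120, 12), (-110, 40), (-100, 44), (-90, 46), (-80, 13), (150, 9), (160, 52), (170, 53)]
white [(-50, 8), (-40, 6), (-30, 7), (-20, 9), (-10, 7), (40, 16), (50, 66), (60, 72), (70, 78), (80, 43)]
green [(-140, 22), (-130, 58), (-120, 48), (-110, 36), (130, 8), (140, 58), (150, 61), (160, 59), (170, 40)]
[ 0.621 -0.028  0.37 ] [ 0.557 -0.007  0.494]
```

View pics/w2.png

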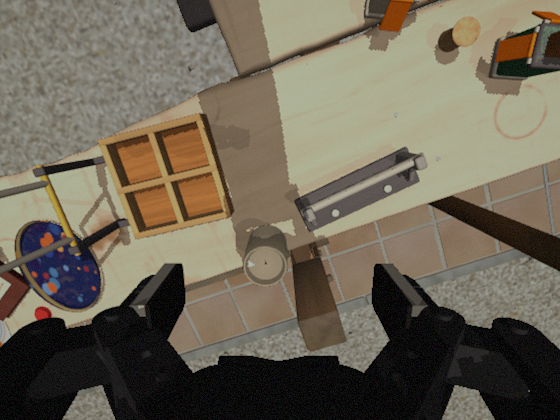

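The second wrist view shows the crate rim corners at (103,145), (203,116), (228,212) and (137,238). The bar runs from (312,213) to (418,163), and the candle is at (266,262). I fit these precisely.

```bash
python3 - <<'E'
from h import *
np.set_printoptions(precision=4,suppress=True)
X=np.load("pics/w2.npy");z=X[:,:,2]
v,u=np.mgrid[:420,:560]
def rect(k): 
    P=X[k]; n,l,s,c=cv2.connectedComponentsWithStats(k.astype(np.uint8)); i=1+np.argmax(s[1:,4]); P=X[l==i]
    return len(P),np.median(P[:,2]),cv2.minAreaRect(P[:,:2].astype(np.float32)*1000),P
k=(z>.030)&(z<.042)&(u>95)&(u<235)&(v>110)&(v<242); print("crate",rect(k)[:3])
k=(z>.060)&(z<.09)&(u>295)&(u<432)&(v>145)&(v<230); a=rect(k);print("bar",a[:3]); 
P=a[3];print(P[:,2].min(),P[:,2].max())
Q=P[(P[:,2]>.071)&(P[:,2]<.077)];q=Q[:,:2].mean(0);w,V=np.linalg.eigh(np.cov(Q[:,:2].T));print("axis",q,V[:,1],np.degrees(np.arctan2(V[1,1],V[0,1])))
for lo in (.077,): T=P[P[:,2]>lo];print("posts",len(T),cv2.minAreaRect(T[:,:2].astype(np.float32)*1000))
k=(z>.085)&(z<.1)&(u>235)&(u<300)&(v>225)&(v<300);a=rect(k);print("candle",a[:3],cv2.minEnclosingCircle(a[3][:,:2].astype(np.float32)*1000))
k=(z>.02)&(z<.14)&(u<135)&(v>90)&(v<260);
k2=(z>.15)&(u<150)
k=(z>.11)&(z<.14)&(u>15)&(u<132)&(v>150)&(v<260);print("hingeparts",rect(k)[:3])
X1=np.load("pics/w1.npy")
# frame from scene/side: red grip
for n in("scene","side"):
    p=cv2.imread(f"pics/{n}0.png")[:,:,::-1];Y=cloud(np.load(f"pics/{n}0.npy"),eyes.camera_model(n));h=hsv(p)
    k=((h[:,:,0]<6)|(h[:,:,0]>174))&(h[:,:,1]>190)&(Y[:,:,2]>.22)&(Y[:,:,2]<.37)&(Y[:,:,0]>.4);print(n,k.sum(),Y[k].mean(0),Y[k].min(0),Y[k].max(0))
E
```

```text
crate (4264, np.float64(0.036177668040763646), ((570.7803344726562, -185.41989135742188), (154.3999786376953, 154.3357696533203), 83.88610076904297))
bar (1330, np.float64(0.07378042946703628), ((670.8734130859375, 73.0047378540039), (19.04129981994629, 178.4757080078125), 6.430777549743652))
0.060098600861120836 0.08282204853187139
axis [0.6665 0.0749] [-0.1095  0.994 ] 96.28597025338703
posts 271 ((671.44384765625, 73.27613830566406), (18.268526077270508, 173.0189666748047), 6.2742204666137695)
candle (798, np.float64(0.09190467365459756), ((723.3720703125, -85.88504028320312), (61.363365173339844, 60.97035598754883), 26.06495475769043)) ((723.83154296875, -86.33323669433594), 31.219284057617188)
hingeparts (1103, np.float64(0.1259607201146603), ((559.6240234375, -288.74591064453125), (14.77001953125, 115.58963775634766), 84.19775390625))
scene 60 [ 0.5523 -0.3553  0.3222] [ 0.5407 -0.364   0.3113] [ 0.5632 -0.3478  0.3269]
side 137 [ 0.5631 -0.331   0.3159] [ 0.5433 -0.3671  0.2203] [1.6501 2.8852 0.3241]
```

Everything fits: the crate rectangle is 154 x 154 at -6.1°, the bar's x axis is at 6.4°, and the hinge agrees with the crate. The order is white, green, blue. I first go to a spot where the wrist camera sits over the white one.

```bash
cat >> h.py <<'E'
def go(x,y,z,phi=None):
    s,R=st(); d=R.T@(np.array([x,y,z])-s["ee_pos"])/.06
    f=np.degrees(np.arctan2(R[1,0],R[0,0]))
    print("t %.2f pos"%s["t"],s["ee_pos"].round(4),"phi %.2f q6 %.0f"%(f,np.degrees(s["q"][5])),"units",d.round(2),"yaw",None if phi is None else round(((f-phi+180)%360-180)/5,2))
def knobs(name=None,zt=.108,near=None):
    p,X,m=look("wrist",name); z=X[:,:,2]
    k,l,q,c=cv2.connectedComponentsWithStats(((z>zt-.008)&(z<zt+.008)).astype(np.uint8))
    for i in range(1,k):
        if q[i,4]>100:
            P=X[l==i]; r=cv2.minAreaRect(P[:,:2].astype(np.float32)*1000)
            if max(r[1])<34 and min(r[1])>20: print("knob",np.round(r[0],1),np.round(r[1],1),round(r[2],1),"px",c[i].round(),"rgb below",np.median(p[l==i],0))
    return p,X
E
python3 - <<'E'
from h import *
c=np.array([.4477,.1869]);a=np.radians(155.15);t=c-.07*np.array([np.cos(a),np.sin(a)])
go(t[0],t[1],.25,155.15)
E
```

```text
t 2.45 pos [ 0.6209 -0.0279  0.3699] phi 160.14 q6 -78 units [2.77 2.29 2.  ] yaw 1.0
```

Emit:
apply_moves(
  plan=[
    [[60, 0.55, 0.46, 0.4, 0], [60, 0.55, 0.46, 0.4, 0], [60, 0.55, 0.46, 0.4, 0], [60, 0.56, 0.46, 0.4, 0], [60, 0.56, 0.46, 0.4, 0], [60, 0, 0, 0, 1], [60, 0, 0, 0, 0]],
  ],
)

```text
t: 3.32
ee_pos: [0.5111, 0.1586, 0.2503]
tool_rot: [0.673, 3.069, 0.0]
ft_force: [0.6, -0.7, -0.8]
width: 0.06
gripper_force: 0.0
```

```bash
python3 - <<'E'
from h import *
knobs("w3"); go(.4477,.1869,.25,155.15)
E
```

```text
knob [447.4 350.5] [26.5 26.1] 86.4 px [474.  30.] rgb below [151.  96.  49.]
knob [447.4 186.4] [25.5 25.2] 65.3 px [279. 124.] rgb below [163. 104.  54.]
knob [582.  333.6] [26.9 26.2] 66.9 px [496. 196.] rgb below [154.  98.  50.]
t 3.38 pos [0.5117 0.158  0.2508] phi 155.23 q6 -54 units [ 1.17 -0.01  0.01] yaw 0.02
```

Emit:
apply_moves(
  plan=[
    [[60, 0.59, 0, 0, 0], [60, 0.59, 0, 0, 0], [60, 0, 0, 0.6, 0], [60, 0, 0, 0.6, 0], [60, 0, 0, 0.6, 0], [60, 0, 0, 0.4, 0], [60, 0, 0, 0.26, 0], [60, 0, 0, 0, 0], [10, 0, 0, 0, 0], [10, 0, 0, 0, 0], [10, 0, 0, 0, 0], [10, 0, 0, 0, 0]],
  ],
)

```text
t: 4.88
ee_pos: [0.4493, 0.1871, 0.1044]
tool_rot: [0.679, 3.064, 0.003]
ft_force: [1.4, 1.2, 6.0]
width: 0.0249
gripper_force: 61.0
```

White is gripped. I lift it, move to the standoff in front of the bar and turn clip a towards the bar.

Emit:
apply_moves(
  plan=[
    [[10, 0, 0, -0.5, 0], [10, 0, 0, -0.5, 0], [10, -0.73, -0.22, 0, 0], [10, -0.73, -0.22, 0, 0], [10, -0.74, -0.22, 0, 0], [10, -0.74, -0.23, 0, 0], [10, 0, 0, 0, -1], [10, 0, 0, 0, -1], [10, 0, 0, 0, -1], [10, 0, 0, 0, -1], [10, 0, 0, 0, -1], [10, 0, 0, 0, -1], [10, 0, 0, 0.4, -0.24], [10, 0, 0, 0.36, 0], [10, 0, 0, 0, 0]],
  ],
)

```text
t: 6.75
ee_pos: [0.5826, 0.0636, 0.1135]
tool_rot: [0.17, -3.129, -0.0]
ft_force: [-0.4, -0.3, -3.8]
width: 0.0247
gripper_force: 59.8
```

```bash
cat >> h.py <<'E'
def bar(d,z,phi):
    a=np.radians(6.36); print("bar dist target",d); go(.6667-d*np.cos(a),.0737-d*np.sin(a),z,phi)
E
python3 - <<'E'
from h import *
look("scene","s2")
bar(.035,.119,186.36)
E
```

```text
bar dist target 0.035
t 6.80 pos [0.5839 0.0637 0.1153] phi -173.78 q6 -95 units [-0.81  0.02 -0.06] yaw -0.03
```

View pics/s2.png

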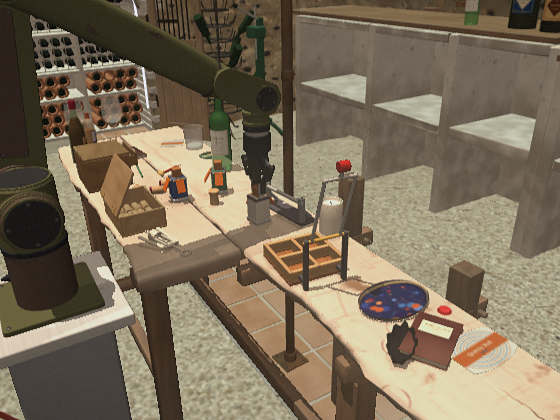

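The scene shows white (258,207) held upright just in front of the bar. I push slowly and watch the force.

Emit:
apply_moves(
  plan=[
    [[10, -0.1, 0, -0.05, 0], [10, -0.2, 0, 0, 0], [10, -0.2, 0, 0, 0], [10, -0.1, 0, 0, 0], [10, -0.05, 0, 0, 0], [10, -0.05, 0, 0, 0], [10, 0, 0, 0, 0], [10, 0, 0, 0, 0]],
  ],
)

```text
t: 7.8
ee_pos: [0.627, 0.0683, 0.1199]
tool_rot: [0.17, -3.137, -0.0]
ft_force: [-1.7, 0.6, -3.5]
width: 0.025
gripper_force: 59.9
```

Emit:
apply_moves(
  plan=[
    [[10, -0.05, 0, 0, 0], [10, -0.05, 0, 0, 0], [10, -0.03, 0, 0, 0], [10, 0, 0, 0, 0]],
  ],
)

```text
t: 8.3
ee_pos: [0.635, 0.0692, 0.1204]
tool_rot: [0.17, -3.137, 0.0]
ft_force: [-3.5, -0.9, 0.4]
width: 0.0249
gripper_force: 60.2
```

Emit:
apply_moves(
  plan=[
    [[10, -0.03, 0, 0, 0], [10, -0.02, 0, 0, 0], [10, 0, 0, 0, 0]],
  ],
)

```text
t: 8.68
ee_pos: [0.6357, 0.0692, 0.1198]
tool_rot: [0.17, -3.13, 0.001]
ft_force: [-10.7, -1.0, 3.0]
width: 0.025
gripper_force: 60.7
```

That was a hard stop (10.7 N), so clip a is shut. I back off and turn for clip b.

Emit:
apply_moves(
  plan=[
    [[10, 0.46, 0, 0, 0], [10, 0.46, 0, 0, 0], [10, 0, 0, 0, 1], [10, 0, 0, 0, 1], [10, 0, 0, 0, 1], [10, 0, 0, 0, 1], [10, 0, 0, 0, 1], [10, 0, 0, 0, 1], [10, 0, 0, 0, 1], [10, 0, 0, 0, 1], [10, 0, 0, 0, 1], [10, 0, 0, 0, 1], [10, 0, 0, 0, 1], [10, 0, 0, 0, 1], [10, 0, 0, 0, 1], [10, 0, 0, 0, 1], [10, 0, 0, 0, 1], [10, 0, 0, 0, 1], [10, 0, 0, 0, 1], [10, 0, 0, 0, 1]],
  ],
)

```text
t: 11.18
ee_pos: [0.5841, 0.0635, 0.1205]
tool_rot: [2.1, 2.334, 0.004]
ft_force: [-0.2, -1.5, -3.8]
width: 0.0245
gripper_force: 60.0
```

Emit:
apply_moves(
  plan=[
    [[10, 0, 0, 0, 0], [10, 0, 0.2, 0, 0], [10, 0, 0.2, 0, 0], [10, 0, 0.2, 0, 0], [10, 0, 0.15, 0, 0], [10, 0, 0.06, 0, 0], [10, 0, 0.05, 0, 0], [10, 0, 0, 0, 0]],
  ],
)

```text
t: 12.18
ee_pos: [0.6337, 0.069, 0.1198]
tool_rot: [-2.097, -2.338, 0.002]
ft_force: [-5.0, -0.1, -0.5]
width: 0.0251
gripper_force: 60.2
```

Emit:
apply_moves(
  plan=[
    [[10, 0, 0.03, 0, 0], [10, 0, 0.03, 0, 0], [10, 0, 0, 0, 0]],
  ],
)

```text
t: 12.55
ee_pos: [0.6344, 0.0691, 0.1198]
tool_rot: [-2.093, -2.334, 0.012]
ft_force: [-14.2, -1.8, 6.8]
width: 0.0252
gripper_force: 61.3
```

Emit:
apply_moves(
  plan=[
    [[10, 0, -0.45, 0, 0], [10, 0, -0.45, 0, 0], [10, 0, 0, -0.5, 1], [10, 0, 0, -0.5, 1], [10, 0, 0, 0, 0.5], [10, 0, 0, 0, 0], [10, 0, 0, 0, 0]],
  ],
)

```text
t: 13.42
ee_pos: [0.5841, 0.0636, 0.1796]
tool_rot: [-2.339, -2.097, -0.0]
ft_force: [-1.0, 0.1, -1.8]
width: 0.0249
gripper_force: 60.5
```

```bash
python3 - <<'E'
from h import *
go(.6104,-.1534,.18,83.9)
E
```

```text
t 13.43 pos [0.5841 0.0636 0.1796] phi 83.75 q6 7 units [-3.55  0.83 -0.01] yaw -0.03
```

Emit:
apply_moves(
  plan=[
    [[10, -0.71, 0.17, 0, 0], [10, -0.72, 0.17, 0, 0], [10, -0.71, 0.17, 0, 0], [10, -0.72, 0.16, 0, 0], [10, -0.71, 0.16, 0, 0], [10, 0, 0, 0, 0], [10, 0, 0, 0.4, 0], [10, 0, 0, 0.4, 0], [10, 0, 0, 0.2, 0], [10, 0, 0, 0.14, 0], [10, 0, 0, 0, 0], [10, 0, 0, 0, 0]],
  ],
)

```text
t: 14.92
ee_pos: [0.6108, -0.1548, 0.1127]
tool_rot: [2.339, 2.096, 0.001]
ft_force: [0.2, 0.7, -2.8]
width: 0.0252
gripper_force: 60.5
```

Emit:
apply_moves(
  plan=[
    [[10, 0, 0, 0.03, 0], [10, 0, 0, 0.02, 0], [55, 0, 0, 0, 0], [55, 0, 0, 0, 0], [55, 0, 0, -0.5, 0], [55, 0, 0, -0.8, 0], [55, 0, 0, -0.8, 0], [55, 0, 0, 0, 0]],
  ],
)

```text
t: 15.92
ee_pos: [0.6129, -0.1557, 0.2411]
tool_rot: [2.333, 2.09, 0.008]
ft_force: [0.5, 0.4, -0.2]
width: 0.0548
gripper_force: 0.0
```

```bash
python3 - <<'E'
from h import *
c=np.array([.582,.3336]);a=np.radians(-24.25);t=c-.07*np.array([np.cos(a),np.sin(a)])
go(t[0],t[1],.25,-24.25)
E
```

```text
t 15.93 pos [ 0.6129 -0.1557  0.2411] phi 83.71 q6 -13 units [ 8.41 -2.51 -0.2 ] yaw 21.59
```

Emit:
apply_moves(
  plan=[
    [[55, 0.84, -0.25, -0.02, 0], [55, 0.84, -0.25, -0.02, 0], [55, 0.84, -0.25, -0.02, 0], [55, 0.84, -0.25, -0.02, 0], [55, 0.84, -0.25, -0.02, 0], [55, 0.84, -0.25, -0.02, 0], [55, 0.84, -0.25, -0.02, 0], [55, 0.84, -0.25, -0.02, 0], [55, 0.84, -0.25, -0.02, 0], [55, 0.84, -0.25, -0.02, 0]],
  ],
)

```text
t: 17.18
ee_pos: [0.5154, 0.3641, 0.2453]
tool_rot: [-2.34, -2.096, 0.002]
ft_force: [0.1, -0.0, 0.1]
width: 0.0553
gripper_force: 0.0
```

Emit:
apply_moves(
  plan=[
    [[55, 0, 0, 0, 1], [55, 0, 0, 0, 1], [55, 0, 0, 0, 1], [55, 0, 0, 0, 1], [55, 0, 0, 0, 1], [55, 0, 0, 0, 1], [55, 0, 0, 0, 1], [55, 0, 0, 0, 1], [55, 0, 0, 0, 1], [55, 0, 0, 0, 1], [55, 0, 0, 0, 1], [55, 0, 0, 0, 1], [55, 0, 0, 0, 1], [55, 0, 0, 0, 1], [55, 0, 0, 0, 1], [55, 0, 0, 0, 1], [55, 0, 0, 0, 1], [55, 0, 0, 0, 1], [55, 0, 0, 0, 1], [55, 0, 0, 0, 1]],
  ],
)

```text
t: 19.68
ee_pos: [0.5159, 0.3623, 0.2451]
tool_rot: [3.108, -0.449, -0.003]
ft_force: [-0.4, 0.7, -0.3]
width: 0.0547
gripper_force: 0.0
```

Emit:
apply_moves(
  plan=[
    [[55, 0, 0, 0, 1], [55, 0, 0, 0, 0.6], [55, 0, 0, 0, 0], [55, 0, 0, 0, 0]],
  ],
)

```text
t: 20.18
ee_pos: [0.5161, 0.3625, 0.2459]
tool_rot: [3.071, -0.66, -0.001]
ft_force: [0.6, 0.2, 0.2]
width: 0.0552
gripper_force: 0.0
```

```bash
python3 - <<'E'
from h import *
knobs("w4"); go(.582,.3336,.102,-24.25)
E
```

```text
knob [581.1 333.8] [25.8 25.5] 66.2 px [275. 121.] rgb below [107.  65.  33.]
knob [446.9 350.8] [25.9 26.3] 86.9 px [319. 268.] rgb below [162. 104.  53.]
t 20.23 pos [0.5162 0.3625 0.2461] phi -24.25 q6 144 units [ 1.2  -0.01  2.4 ] yaw -0.0
```

View pics/w4.png

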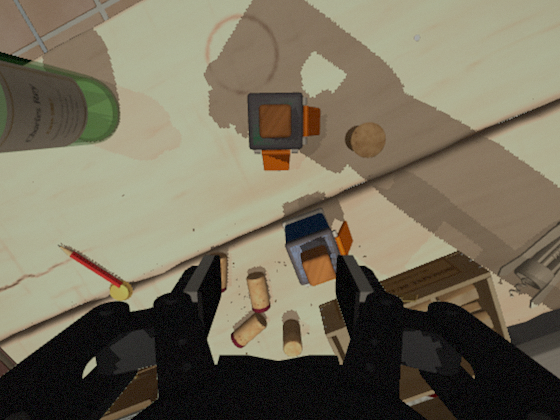

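The green canister at (275,121) is square to the fingers, with its clips right (310,121) and below (276,160). Now I grip it.

Emit:
apply_moves(
  plan=[
    [[55, 0.6, 0, 0, 0], [55, 0.59, 0, 0, 0], [55, 0, 0, 0.6, 0], [55, 0, 0, 0.6, 0], [55, 0, 0, 0.6, 0], [55, 0, 0, 0.4, 0], [55, 0, 0, 0.18, 0], [55, 0, 0, 0, 0], [10, 0, 0, 0, 0], [10, 0, 0, 0, 0], [10, 0, 0, 0, 0], [10, 0, 0, 0, 0]],
  ],
)

```text
t: 21.72
ee_pos: [0.5826, 0.334, 0.106]
tool_rot: [-3.069, 0.66, -0.005]
ft_force: [0.8, 1.2, 6.2]
width: 0.0244
gripper_force: 61.2
```

Emit:
apply_moves(
  plan=[
    [[10, 0, 0, -0.5, 0], [10, 0, 0, -0.5, 0], [10, 0, 0, 0, 0], [10, 0, 0, 0, 0]],
  ],
)

```text
t: 22.22
ee_pos: [0.5804, 0.3327, 0.1617]
tool_rot: [3.069, -0.66, -0.004]
ft_force: [-0.8, 0.2, -2.4]
width: 0.025
gripper_force: 60.2
```

```bash
python3 - <<'E'
from h import *
bar(.09,.165,96.36)
E
```

```text
bar dist target 0.09
t 22.23 pos [0.5804 0.3327 0.1617] phi -24.29 q6 140 units [ 1.8   4.11 -0.05] yaw -24.13
```

Emit:
apply_moves(
  plan=[
    [[10, 0.3, 0.69, 0, 0], [10, 0.3, 0.69, 0, 0], [10, 0.3, 0.69, 0, 0], [10, 0.3, 0.68, 0, 0], [10, 0.3, 0.68, 0, 0], [10, 0.3, 0.68, 0, 0], [10, 0, 0, 0, -1], [10, 0, 0, 0, -1], [10, 0, 0, 0, -1], [10, 0, 0, 0, -1], [10, 0, 0, 0, -1], [10, 0, 0, 0, -1], [10, 0, 0, 0, -1], [10, 0, 0, 0, -1], [10, 0, 0, 0, -1], [10, 0, 0, 0, -1], [10, 0, 0, 0, -1], [10, 0, 0, 0, -1], [10, 0, 0, 0, -1], [10, 0, 0, 0, -1]],
  ],
)

```text
t: 24.72
ee_pos: [0.5769, 0.064, 0.161]
tool_rot: [-2.892, -1.224, 0.007]
ft_force: [-0.1, -0.4, -2.5]
width: 0.0248
gripper_force: 60.4
```

Emit:
apply_moves(
  plan=[
    [[10, 0, 0, 0, -1], [10, 0, 0, 0, -1], [10, 0, 0, 0, -1], [10, 0, 0, 0, -1], [10, 0, 0, 0, -1], [10, 0, 0, 0, -1], [10, 0, 0, 0, -1], [10, 0, 0, 0, -1], [10, 0, 0, 0, -1], [10, 0, 0, 0, -1], [10, 0, 0, 0.35, -0.13], [10, 0, 0, 0.35, 0], [10, 0, 0, 0, 0], [10, 0, 0, 0, 0]],
  ],
)

```text
t: 26.48
ee_pos: [0.5783, 0.0641, 0.1213]
tool_rot: [-2.095, -2.34, 0.001]
ft_force: [0.7, 0.3, -2.6]
width: 0.0249
gripper_force: 60.5
```

```bash
python3 - <<'E'
from h import *
bar(.035,.120,96.36)
E
```

```text
bar dist target 0.035
t 26.48 pos [0.5783 0.0641 0.1213] phi 96.35 q6 -5 units [-0.    0.9   0.02] yaw -0.0
```

Emit:
apply_moves(
  plan=[
    [[10, 0, 0.25, 0.02, 0], [10, 0, 0.25, 0, 0], [10, 0, 0.2, 0, 0], [10, 0, 0.1, 0, 0], [10, 0, 0.06, 0, 0], [10, 0, 0.05, 0, 0], [10, 0, 0.04, 0, 0], [10, 0, 0.03, 0, 0], [10, 0, 0, 0, 0]],
  ],
)

```text
t: 27.6
ee_pos: [0.6345, 0.0704, 0.1202]
tool_rot: [-2.091, -2.338, 0.008]
ft_force: [-9.7, -0.8, 2.1]
width: 0.0248
gripper_force: 61.3
```

Emit:
apply_moves(
  plan=[
    [[10, 0, 0.04, 0, 0], [10, 0, 0, 0, 0]],
  ],
)

```text
t: 27.85
ee_pos: [0.635, 0.0705, 0.1203]
tool_rot: [-2.089, -2.335, 0.015]
ft_force: [-16.6, -1.6, 8.0]
width: 0.0247
gripper_force: 62.1
```

Emit:
apply_moves(
  plan=[
    [[10, 0, -0.5, 0, 0], [10, 0, -0.5, 0, 0], [10, 0, 0, 0, -1], [10, 0, 0, 0, -1], [10, 0, 0, 0, -1], [10, 0, 0, 0, -1], [10, 0, 0, 0, -1], [10, 0, 0, 0, -1], [10, 0, 0, 0, -1], [10, 0, 0, 0, -1], [10, 0, 0, 0, -1], [10, 0, 0, 0, -1], [10, 0, 0, 0, -1], [10, 0, 0, 0, -1], [10, 0, 0, 0, -1], [10, 0, 0, 0, -1], [10, 0, 0, 0, -1], [10, 0, 0, 0, -1], [10, 0, 0, 0, -1], [10, 0, 0, 0, -1]],
  ],
)

```text
t: 30.35
ee_pos: [0.5806, 0.0642, 0.1214]
tool_rot: [-0.179, 3.133, -0.0]
ft_force: [-0.5, -0.5, -2.3]
width: 0.0249
gripper_force: 60.7
```

```bash
python3 - <<'E'
from h import *
bar(.035,.120,186.36)
E
```

```text
bar dist target 0.035
t 30.35 pos [0.5806 0.0642 0.1214] phi -173.47 q6 -95 units [-0.86 -0.    0.03] yaw 0.03
```

Emit:
apply_moves(
  plan=[
    [[10, -0.25, 0, 0.02, 0.03], [10, -0.25, 0, 0, 0], [10, -0.2, 0, 0, 0], [10, -0.1, 0, 0, 0], [10, -0.05, 0, 0, 0], [10, -0.05, 0, 0, 0], [10, -0.03, 0, 0, 0], [10, -0.03, 0, 0, 0], [10, 0, 0, 0, 0]],
  ],
)

```text
t: 31.48
ee_pos: [0.6339, 0.0702, 0.1191]
tool_rot: [0.17, -3.128, 0.001]
ft_force: [-12.8, -1.7, 4.0]
width: 0.0247
gripper_force: 61.6
```

Emit:
apply_moves(
  plan=[
    [[10, -0.02, 0, 0, 0], [10, 0, 0, 0, 0], [10, 0.48, 0, 0, 0], [10, 0.48, 0, 0, 0], [10, 0, 0, -0.5, 1], [10, 0, 0, -0.5, 1], [10, 0, 0, 0, 0.5], [10, 0, 0, 0, 0], [10, 0, 0, 0, 0]],
  ],
)

```text
t: 32.6
ee_pos: [0.5808, 0.0644, 0.1791]
tool_rot: [0.171, 3.137, 0.0]
ft_force: [0.9, -1.0, -2.6]
width: 0.0251
gripper_force: 60.8
```

```bash
python3 - <<'E'
from h import *
knobs("w5",zt=.114)
go(.5388,-.1458,.18,173.9)
E
```

```text
t 32.65 pos [0.5806 0.0644 0.1789] phi 173.74 q6 -83 units [ 0.31 -3.56 -0.02] yaw -0.03
```

Emit:
apply_moves(
  plan=[
    [[10, 0.06, -0.71, 0, 0], [10, 0.06, -0.71, 0, 0], [10, 0.06, -0.71, 0, 0], [10, 0.06, -0.71, 0, 0], [10, 0.07, -0.72, 0, 0], [10, 0, 0, 0, 0], [10, 0, 0, 0.4, 0], [10, 0, 0, 0.4, 0], [10, 0, 0, 0.2, 0], [10, 0, 0, 0.12, 0], [10, 0, 0, 0.05, 0], [10, 0, 0, 0, 0]],
  ],
)

```text
t: 34.15
ee_pos: [0.5401, -0.146, 0.1118]
tool_rot: [0.171, 3.135, -0.001]
ft_force: [-3.1, 0.7, 5.1]
width: 0.0247
gripper_force: 62.0
```

Emit:
apply_moves(
  plan=[
    [[55, 0, 0, 0, 0], [55, 0, 0, 0, 0], [55, 0, 0, -0.5, 0], [55, 0, 0, -0.8, 0], [55, 0, 0, -0.8, 0], [55, 0, 0, 0, 0]],
  ],
)

```text
t: 34.9
ee_pos: [0.5417, -0.1468, 0.2414]
tool_rot: [0.171, 3.127, -0.005]
ft_force: [0.2, 0.1, 0.1]
width: 0.0549
gripper_force: 0.0
```

```bash
python3 - <<'E'
from h import *
a=np.radians(-3.1);go(.4469-.07*np.cos(a),.3508-.07*np.sin(a),.25,-3.1)
E
```

```text
t 34.90 pos [ 0.5417 -0.1468  0.2414] phi 173.72 q6 -104 units [ 3.64  8.01 -0.2 ] yaw 35.36
```

Emit:
apply_moves(
  plan=[
    [[55, 0.36, 0.8, -0.02, 0], [55, 0.36, 0.8, -0.02, 0], [55, 0.36, 0.8, -0.02, 0], [55, 0.37, 0.8, -0.02, 0], [55, 0.37, 0.8, -0.02, 0], [55, 0.37, 0.8, -0.02, 0], [55, 0.36, 0.8, -0.02, 0], [55, 0.36, 0.8, -0.02, 0], [55, 0.36, 0.8, -0.02, 0], [55, 0.36, 0.8, -0.02, 0]],
  ],
)

```text
t: 36.15
ee_pos: [0.3739, 0.3565, 0.2464]
tool_rot: [-0.172, -3.136, 0.001]
ft_force: [0.8, -0.0, -0.1]
width: 0.0548
gripper_force: 0.0
```

Emit:
apply_moves(
  plan=[
    [[55, 0, 0, 0, 1], [55, 0, 0, 0, 1], [55, 0, 0, 0, 1], [55, 0, 0, 0, 1], [55, 0, 0, 0, 1], [55, 0, 0, 0, 1], [55, 0, 0, 0, 1], [55, 0, 0, 0, 1], [55, 0, 0, 0, 1], [55, 0, 0, 0, 1], [55, 0, 0, 0, 1], [55, 0, 0, 0, 1], [55, 0, 0, 0, 1], [55, 0, 0, 0, 1], [55, 0, 0, 0, 1], [55, 0, 0, 0, 1], [55, 0, 0, 0, 1], [55, 0, 0, 0, 1], [55, 0, 0, 0, 1], [55, 0, 0, 0, 1]],
  ],
)

```text
t: 38.65
ee_pos: [0.3747, 0.3549, 0.2461]
tool_rot: [-2.516, -1.881, 0.002]
ft_force: [-0.5, 0.2, -0.6]
width: 0.0552
gripper_force: 0.0
```

Emit:
apply_moves(
  plan=[
    [[55, 0, 0, 0, 1], [55, 0, 0, 0, 1], [55, 0, 0, 0, 1], [55, 0, 0, 0, 1], [55, 0, 0, 0, 1], [55, 0, 0, 0, 1], [55, 0, 0, 0, 1], [55, 0, 0, 0, 1], [55, 0, 0, 0, 1], [55, 0, 0, 0, 1], [55, 0, 0, 0, 1], [55, 0, 0, 0, 1], [55, 0, 0, 0, 1], [55, 0, 0, 0, 1], [55, 0, 0, 0, 1], [55, 0, 0, 0, 0.36], [55, 0, 0, 0, 0], [55, 0, 0, 0, 0]],
  ],
)

```text
t: 40.9
ee_pos: [0.375, 0.355, 0.2471]
tool_rot: [3.14, -0.083, -0.0]
ft_force: [-0.3, 0.4, 0.2]
width: 0.0551
gripper_force: 0.0
```

```bash
python3 - <<'E'
from h import *
knobs("w6"); go(.4469,.3508,.102,-3.1)
E
```

```text
knob [446.8 350.8] [25.2 25.5] 86.9 px [277. 120.] rgb below [116.  71.  37.]
t 40.95 pos [0.375  0.3551 0.2472] phi -3.05 q6 131 units [1.2  0.01 2.42] yaw 0.01
```

Emit:
apply_moves(
  plan=[
    [[55, 0.6, 0, 0, 0], [55, 0.6, 0.01, 0, 0], [55, 0, 0, 0.6, 0], [55, 0, 0, 0.6, 0], [55, 0, 0, 0.6, 0], [55, 0, 0, 0.4, 0], [55, 0, 0, 0.2, 0], [55, 0, 0, 0, 0], [10, 0, 0, 0, 0], [10, 0, 0, 0, 0], [10, 0, 0, 0, 0], [10, 0, 0, 0, 0]],
  ],
)

```text
t: 42.45
ee_pos: [0.448, 0.3515, 0.1051]
tool_rot: [-3.138, 0.085, -0.005]
ft_force: [0.8, 1.7, 5.9]
width: 0.025
gripper_force: 61.1
```

Emit:
apply_moves(
  plan=[
    [[10, 0, 0, -0.5, 0], [10, 0, 0, -0.5, 0], [10, 0, 0, 0, 0], [10, 0, 0, 0, 0]],
  ],
)

```text
t: 42.95
ee_pos: [0.4458, 0.3498, 0.1612]
tool_rot: [3.138, -0.085, -0.005]
ft_force: [0.6, 0.3, -3.4]
width: 0.0249
gripper_force: 60.0
```

```bash
python3 - <<'E'
from h import *
bar(.09,.165,96.36)
E
```

```text
bar dist target 0.09
t 42.95 pos [0.4458 0.3498 0.1612] phi -3.09 q6 126 units [ 2.44  4.64 -0.06] yaw -19.89
```

Emit:
apply_moves(
  plan=[
    [[10, 0.41, 0.77, 0, 0], [10, 0.41, 0.77, 0, 0], [10, 0.41, 0.77, 0, 0], [10, 0.41, 0.77, 0, 0], [10, 0.4, 0.78, 0, 0], [10, 0.4, 0.78, 0, 0], [10, 0, 0, 0, -1], [10, 0, 0, 0, -1], [10, 0, 0, 0, -1], [10, 0, 0, 0, -1], [10, 0, 0, 0, -1], [10, 0, 0, 0, -1], [10, 0, 0, 0, -1], [10, 0, 0, 0, -1], [10, 0, 0, 0, -1], [10, 0, 0, 0, -1], [10, 0, 0, 0, -1], [10, 0, 0, 0, -1], [10, 0, 0, 0, -1], [10, 0, 0, 0, -1]],
  ],
)

```text
t: 45.45
ee_pos: [0.5765, 0.0646, 0.1603]
tool_rot: [-2.616, -1.734, 0.007]
ft_force: [0.0, 0.1, -3.0]
width: 0.0248
gripper_force: 60.7
```

Emit:
apply_moves(
  plan=[
    [[10, 0, 0, 0, -1], [10, 0, 0, 0, -1], [10, 0, 0, 0, -1], [10, 0, 0, 0, -1], [10, 0, 0, 0, -1], [10, 0, 0, 0.35, -0.89], [10, 0, 0, 0.35, 0], [10, 0, 0, 0, 0], [10, 0, 0, 0, 0]],
  ],
)

```text
t: 46.58
ee_pos: [0.578, 0.0647, 0.1209]
tool_rot: [-2.095, -2.34, 0.001]
ft_force: [0.6, -0.1, -2.6]
width: 0.0247
gripper_force: 60.6
```

```bash
python3 - <<'E'
from h import *
bar(.035,.120,96.36)
E
```

```text
bar dist target 0.035
t 46.58 pos [0.578  0.0647 0.1209] phi 96.33 q6 -5 units [-0.01  0.9   0.01] yaw -0.01
```

Emit:
apply_moves(
  plan=[
    [[10, 0, 0.25, 0.01, 0], [10, 0, 0.25, 0, 0], [10, 0, 0.2, 0, 0], [10, 0, 0.1, 0, 0], [10, 0, 0.06, 0, 0], [10, 0, 0.05, 0, 0], [10, 0, 0.04, 0, 0], [10, 0, 0.04, 0, 0], [10, 0, 0.02, 0, 0], [10, 0, 0, 0, 0]],
  ],
)

```text
t: 47.82
ee_pos: [0.6346, 0.0711, 0.1205]
tool_rot: [-2.089, -2.336, 0.013]
ft_force: [-15.0, -1.5, 5.6]
width: 0.0247
gripper_force: 62.2
```

Emit:
apply_moves(
  plan=[
    [[10, 0, -0.5, 0, 0], [10, 0, -0.5, 0, 0], [10, 0, 0, 0, -1], [10, 0, 0, 0, -1], [10, 0, 0, 0, -1], [10, 0, 0, 0, -1], [10, 0, 0, 0, -1], [10, 0, 0, 0, -1], [10, 0, 0, 0, -1], [10, 0, 0, 0, -1], [10, 0, 0, 0, -1], [10, 0, 0, 0, -1], [10, 0, 0, 0, -1], [10, 0, 0, 0, -1], [10, 0, 0, 0, -1], [10, 0, 0, 0, -1], [10, 0, 0, 0, -1], [10, 0, 0, 0, -1], [10, 0, 0, 0, -1], [10, 0, 0, 0, -1]],
  ],
)

```text
t: 50.32
ee_pos: [0.5795, 0.0648, 0.1213]
tool_rot: [-0.179, 3.134, 0.0]
ft_force: [-0.7, 0.3, -2.9]
width: 0.0248
gripper_force: 61.1
```

Emit:
apply_moves(
  plan=[
    [[10, -0.25, 0, 0.01, 0], [10, -0.25, 0, 0, 0], [10, -0.2, 0, 0, 0], [10, -0.1, 0, 0, 0], [10, -0.05, 0, 0, 0], [10, -0.05, 0, 0, 0], [10, -0.03, 0, 0, 0], [10, -0.03, 0, 0, 0], [10, -0.02, 0, 0, 0], [10, 0, 0, 0, 0]],
  ],
)

```text
t: 51.58
ee_pos: [0.6343, 0.071, 0.12]
tool_rot: [0.174, -3.128, 0.001]
ft_force: [-12.6, -2.1, 3.6]
width: 0.0246
gripper_force: 62.0
```

Emit:
apply_moves(
  plan=[
    [[10, 0.48, 0, 0, 0], [10, 0.48, 0, 0, 0], [10, 0, 0, -0.6, 1], [10, 0, 0, -0.6, 1], [10, 0, 0, -0.6, 0.5], [10, 0, 0, -0.5, 0], [10, 0, 0, 0, 0], [10, 0, 0, 0, 0]],
  ],
)

```text
t: 52.58
ee_pos: [0.5795, 0.0649, 0.2567]
tool_rot: [-0.168, -3.136, 0.0]
ft_force: [-1.0, -0.5, -3.8]
width: 0.0251
gripper_force: 61.1
```

```bash
python3 - <<'E'
from h import *
knobs("w7",zt=.114)
go(.5312,-.2174,.26,173.9)
E
```

```text
knob [ 540.4 -147.7] [27.2 26.2] 84.8 px [ 32. 189.] rgb below [162. 104.  53.]
knob [ 610.6 -153.9] [26.5 26. ] 82.6 px [ 49. 263.] rgb below [161.5 104.   53. ]
t 52.62 pos [0.5791 0.0649 0.2559] phi 173.86 q6 -83 units [ 0.29 -4.76 -0.07] yaw -0.01
```

Both placed knobs are at the right spots and heights. I bring blue over its cell and lower it.

Emit:
apply_moves(
  plan=[
    [[10, 0.05, -0.79, -0.02, 0], [10, 0.05, -0.79, 0, 0], [10, 0.05, -0.79, 0, 0], [10, 0.05, -0.79, 0, 0], [10, 0.05, -0.8, 0, 0], [10, 0.04, -0.8, 0, 0], [10, 0, 0, 0, 0], [10, 0, 0, 0.5, 0], [10, 0, 0, 0.5, 0], [10, 0, 0, 0.5, 0], [10, 0, 0, 0.4, 0], [10, 0, 0, 0.3, 0], [10, 0, 0, 0.15, 0], [10, 0, 0, 0.06, 0], [10, 0, 0, 0.03, 0], [10, 0, 0, 0, 0]],
  ],
)

```text
t: 54.62
ee_pos: [0.5325, -0.2174, 0.1137]
tool_rot: [0.168, 3.136, -0.001]
ft_force: [0.4, -0.2, -3.2]
width: 0.0252
gripper_force: 61.5
```

Emit:
apply_moves(
  plan=[
    [[10, 0, 0, 0.04, 0], [10, 0, 0, 0.02, 0], [10, 0, 0, 0, 0], [50, 0, 0, 0, 0], [50, 0, 0, 0, 0], [50, 0, 0, -0.5, 0], [50, 0, 0, -0.8, 0], [50, 0, 0, -0.8, 0], [50, 0, 0, -0.8, 0], [50, 0, 0, 0, 0], [50, 0, 0, 0, 0]],
  ],
)

```text
t: 56.0
ee_pos: [0.5318, -0.217, 0.2826]
tool_rot: [-0.168, -3.137, -0.0]
ft_force: [-0.5, -0.4, -0.0]
width: 0.0503
gripper_force: 0.0
```

```bash
python3 - <<'E'
from h import *
look("side","d3"); p,X,m=look("scene","s3")
h=hsv(p);k=((h[:,:,0]<6)|(h[:,:,0]>174))&(h[:,:,1]>190)&(X[:,:,2]>.22)&(X[:,:,2]<.37)&(X[:,:,0]>.4);print(k.sum(),X[k].mean(0))
a=cv2.imread("pics/s3.png")[140:310,220:400];b=cv2.imread("pics/d3.png")[170:310,200:360]
cv2.imwrite("pics/c3.png",np.hstack([cv2.resize(a,(400,378)),cv2.resize(b,(400,378))]))
c=np.array([.5523,-.3553])
go(.5551,-.350,.42,83.9)
E
```

```text
58 [ 0.55152534 -0.35518362  0.32265567]
t 56.10 pos [ 0.5313 -0.2168  0.281 ] phi 173.87 q6 -111 units [-0.62 -2.16 -2.32] yaw 17.99
```

View pics/c3.png

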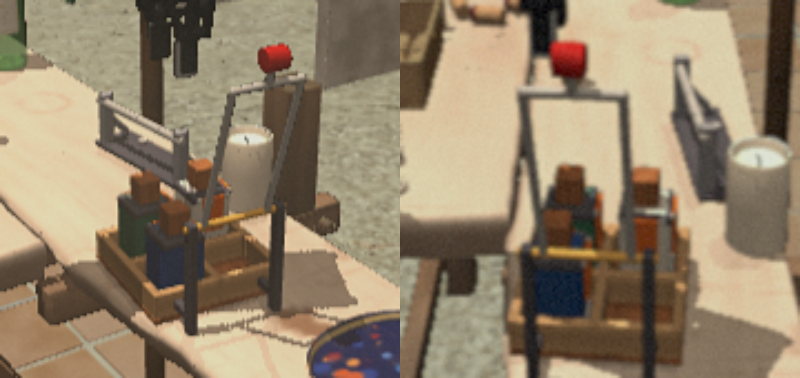

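All three stand in their cells: blue at (175,245), green (140,215) and white (205,200) in the left crop. The frame is still up with the red grip at (275,57). I raise, turn, and hover over the grip.

Emit:
apply_moves(
  plan=[
    [[50, 0, 0, -0.8, 0], [50, 0, 0, -0.8, 0], [50, 0, 0, -0.72, 1], [50, 0, 0, 0, 1], [50, 0, 0, 0, 1], [50, 0, 0, 0, 1], [50, 0, 0, 0, 1], [50, 0, 0, 0, 1], [50, 0, 0, 0, 1], [50, 0, 0, 0, 1], [50, 0, 0, 0, 1], [50, 0, 0, 0, 1], [50, 0, 0, 0, 1], [50, 0, 0, 0, 1], [50, 0, 0, 0, 1], [50, 0, 0, 0, 1], [50, 0, 0, 0, 1], [50, 0, 0, 0, 1], [50, 0, 0, 0, 1], [50, 0, 0, 0, 1]],
  ],
)

```text
t: 58.6
ee_pos: [0.5319, -0.2171, 0.4201]
tool_rot: [-2.338, -2.094, 0.002]
ft_force: [0.7, -0.3, 0.3]
width: 0.0501
gripper_force: 0.0
```

Emit:
apply_moves(
  plan=[
    [[50, -0.53, 0.15, 0, 0], [50, -0.53, 0.15, 0, 0], [50, -0.53, 0.15, 0, 0], [50, -0.52, 0.15, 0, 0], [50, 0, 0, 0, 0], [50, 0, 0, 0, 0]],
  ],
)

```text
t: 59.35
ee_pos: [0.5542, -0.3465, 0.4209]
tool_rot: [-2.335, -2.098, 0.0]
ft_force: [0.9, 0.7, 0.3]
width: 0.0503
gripper_force: 0.0
```

```bash
python3 - <<'E'
from h import *
np.set_printoptions(precision=4,suppress=True)
p,X=knobs("w8",zt=.114)
h=hsv(p);k=((h[:,:,0]<6)|(h[:,:,0]>174))&(h[:,:,1]>190)&(X[:,:,2]>.22)&(X[:,:,2]<.37)
print("red",k.sum()); 
if k.sum()>20: print(X[k].mean(0),X[k].min(0),X[k].max(0))
org=(h[:,:,0]<14)&(h[:,:,1]>190)&(h[:,:,2]>90)&(X[:,:,2]>.02)&(X[:,:,2]<.09)
a=np.radians(-6.1);e=np.array([[np.cos(a),np.sin(a)],[-np.sin(a),np.cos(a)]])
P=(X[org][:,:2]-[.5708,-.1854])@e.T;print("orange",len(P))
for c in ((36,36),(-36,36),(-36,-36)):
    D=P*1000-c;D=D[np.abs(D).max(1)<55];print(c,len(D),D.min(0) if len(D) else "",D.max(0) if len(D) else "")
go(.5535,-.3466,.314,83.9)
E
```

```text
knob [ 540.  -149.8] [25.2 25.8] 83.8 px [251.  17.] rgb below [184. 122.  65.]
knob [ 610.5 -156.2] [25.6 25.9] 84.0 px [309.  16.] rgb below [183. 121.  65.]
knob [ 530.6 -224.3] [24.9 25.7] 83.4 px [251.  83.] rgb below [125.  78.  41.]
red 892
[ 0.5529 -0.3485  0.322 ] [ 0.541  -0.3613  0.3111] [ 0.5648 -0.339   0.3271]
orange 107
(36, 36) 42 [-46.3212 -31.891 ] [29.1904 10.7634]
(-36, 36) 28 [-19.6481 -52.6118] [25.8063 10.7634]
(-36, -36) 65 [-19.6481 -19.3436] [29.3614 30.8927]
t 59.40 pos [ 0.5543 -0.3461  0.4216] phi 83.90 q6 -31 units [-0.01 -0.01  1.79] yaw -0.0
```

View pics/w8.png

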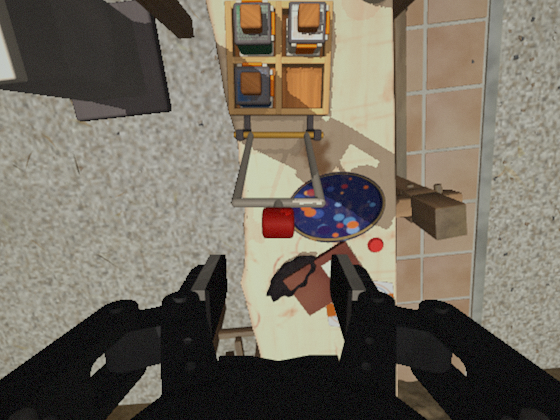

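The clips lie within about 30 mm of each axis, so they are shut. The grip at (278,222) is centred near (0.553,-0.350,0.314), 0.201 m from the hinge, which is consistent. I pinch it.

Emit:
apply_moves(
  plan=[
    [[50, -0.06, -0.02, 0, 0], [50, 0, 0, 0.5, 0], [50, 0, 0, 0.5, 0], [50, 0, 0, 0.5, 0], [50, 0, 0, 0.29, 0], [50, 0, 0, 0, 0], [10, 0, 0, 0, 0], [10, 0, 0, 0, 0], [10, 0, 0, 0, 0], [10, 0, 0, 0, 0]],
  ],
)

```text
t: 60.65
ee_pos: [0.5532, -0.3509, 0.3174]
tool_rot: [2.335, 2.097, 0.001]
ft_force: [-0.9, -0.1, 5.4]
width: 0.0227
gripper_force: 61.1
```

Emit:
apply_moves(
  plan=[
    [[10, 0.42, 0, -0.1, 0], [10, 0.58, 0, -0.05, 0], [10, 0.58, 0, 0.05, 0], [10, 0.56, 0, 0.15, 0], [10, 0.53, 0, 0.24, 0], [10, 0.48, 0, 0.33, 0], [10, 0, 0, 0, 0], [10, 0, 0, 0, 0]],
  ],
)

```text
t: 61.65
ee_pos: [0.5736, -0.1603, 0.2798]
tool_rot: [-2.335, -2.1, -0.006]
ft_force: [0.2, 7.0, 6.7]
width: 0.0227
gripper_force: 67.2
```

```bash
python3 - <<'E'
from h import *
a=np.radians(83.9)
for th in (50,0): c,s=np.cos(np.radians(th))*.2,np.sin(np.radians(th))*.2; go(.5596+c*np.cos(a),-.2898+c*np.sin(a),.122+s,83.9)
print(manip.read_state()["ft_force"])
E
```

```text
t 61.65 pos [ 0.5736 -0.1603  0.2798] phi 83.93 q6 -15 units [-0.03 -0.    0.08] yaw 0.01
t 61.65 pos [ 0.5736 -0.1603  0.2798] phi 83.93 q6 -15 units [ 1.16 -0.01  2.63] yaw 0.01
[0.22847825 6.97449244 6.66034036]
```

Emit:
apply_moves(
  plan=[
    [[10, 0.4, 0, 0.42, 0], [10, 0.32, 0, 0.5, 0], [10, 0.24, 0, 0.54, 0], [10, 0.15, 0, 0.56, 0], [10, 0.05, 0, 0.58, 0], [10, 0, 0, 0.03, 0], [10, 0, 0, 0, 0], [10, 0, 0, 0, 0]],
  ],
)

```text
t: 62.65
ee_pos: [0.5811, -0.0902, 0.1197]
tool_rot: [-2.336, -2.096, -0.008]
ft_force: [4.4, 9.9, -1.2]
width: 0.0232
gripper_force: 88.7
```

```bash
python3 - <<'E'
from h import *
go(.5809,-.0909,.122,83.9)
p,X,m=look("side"); cv2.imwrite("pics/d4.png",cv2.resize(p[170:330,200:380,::-1],(540,480)))
E
```

```text
t 62.65 pos [ 0.5811 -0.0902  0.1197] phi 83.82 q6 -8 units [-0.01 -0.   -0.04] yaw -0.02
```

View pics/d4.png

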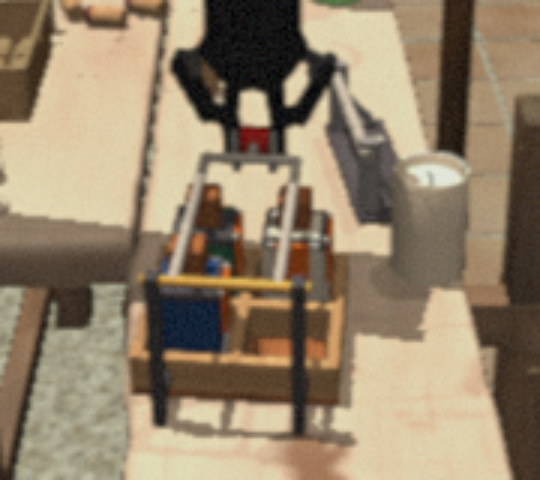

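The frame is level over the knobs, with the grip at (255,140) in the crop. I release and lift away.

Emit:
apply_moves(
  plan=[
    [[48, 0, 0, 0, 0], [48, 0, 0, 0, 0], [48, 0, 0, 0, 0], [48, 0, 0, -0.3, 0], [48, 0, 0, -0.6, 0], [48, 0, 0, -0.8, 0], [48, -0.5, 0, -0.8, 0], [48, -0.7, 0, -0.6, 0], [48, -0.7, 0, 0, 0], [48, 0, 0, 0, 0], [48, 0, 0, 0, 0]],
  ],
)

```text
t: 64.08
ee_pos: [0.568, -0.2063, 0.3066]
tool_rot: [-2.337, -2.099, -0.001]
ft_force: [-0.2, -0.3, -0.2]
width: 0.0483
gripper_force: 0.0
```

```bash
python3 - <<'E'
from h import *
p,X=knobs("w9",zt=.114)
h=hsv(p);k=((h[:,:,0]<6)|(h[:,:,0]>174))&(h[:,:,1]>190)&(X[:,:,2]>.08)&(X[:,:,2]<.2)
print("red",k.sum(),X[k].mean(0),X[k].max(0),X[k].min(0))
E
```

```text
red 638 [ 0.58004576 -0.09304908  0.13581429] [ 0.59165471 -0.08114586  0.13956346] [ 0.56818125 -0.10408484  0.12841263]
```

View pics/w9.png

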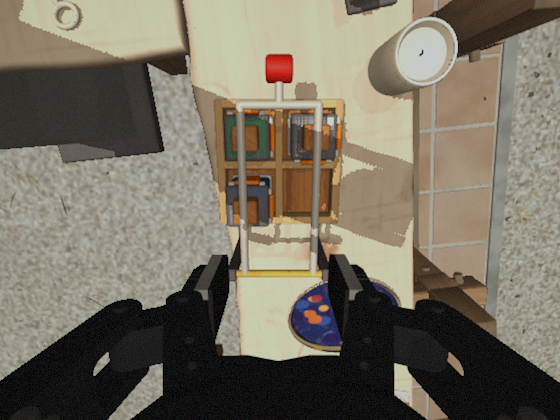

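The frame is down: the grip at (279,68) has its centre about 0.126 m high, or roughly 0.02 rad. The three canisters stand upright in their cells. I hand the job in.

```bash
python3 -c "
from cell import manip
print(manip.close_job())"
```

```text
the job is handed in; nothing more can be done
None
```

The job is handed in at about 64 s (the hand-in returned no verdict): all three canisters had both clips pressed on the bar, they stand upright in their own crate cells, the hold-down frame is down, and the candle is still standing.

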